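Click the starch tally back to its pointer

ROBOT

A 6-joint arm with a two-finger parallel gripper is mounted at the origin on the work surface. World frame = base frame: x ahead of the robot, y to its left, z up, the work surface at z = 0. Lengths are in m, angles in rad, forces in N, time in s.
With the tool pointing down it reaches from about 0.4 to 0.825 m from the base axis. Payload 7 kg.
Tool frame: the origin (TCP) lies midway between the tips of the shut fingers; the grasp point (between the pads) lies 19 mm behind it; z points along the fingers, y is the direction in which the jaws open and shut (so a half turn about z gives the same grasp; the last joint's range is limited). The gripper opens to 85 mm and grips with 20 to 120 N. Pads are 22 mm wide; open, the fingers measure 114 mm over their backs; the gripper's body (76 mm by 85 mm) begins 54 mm behind the grasp point. The pads swing forward as they close: fully open they stand 13 mm farther back than shut.
Start: joints at [1.403, 0.359, 0.012, 0, -1.224, -0.288], TCP at [0.297, 0.606, 0.231] pointing down, gripper open.
Joint ranges: [-3.07, 3.07], [-1.43, 2.12], [-1.02, 1.25], [-3.03, 1.67], [-3.05, -0], [-3.03, 3.03]. Speed limits (rad/s): [2.39, 2.39, 3.01, 3.14, 3.14, 3.14].

INTERFACE

Orientations are given as [roll, pitch, yaw] about the fixed x, y, z axes, in that order (R = Rz(yaw) Ry(pitch) Rx(roll)).
In Python, from cell import arm gives the robot as it stands. The module is installed in compiled form; this text tells all that it offers.
- The arm moves only by the tool servo_tool, never from a script. Its arguments are lists of equal length, an entry for each row: "xyz": the shift along the tool's x, y, z as a fraction of full scale, a list of three; "rotation": the turn, a rotation vector about the tool's x, y, z as a fraction of full scale, a list of three; "fingers": the gripper's target within -1 to 1 (fully open at 1, half-way at 0, shut at -1). In form: {"xyz": [[dx, dy, dz], ...], "rotation": [[rx, ry, rz], ...], "fingers": [fingers, ...]}. A call has exactly 5 rows; each row is the pose to reach, as a shift and turn from the pose measured when the call began, along the tool's axes at that moment; what a row does not reach only later rows make up. Full scale, the value 1, is 80 cm for a shift and 90 degrees for a turn. A row lasts 1/12 s, in which the tool goes at most 41.7 mm and 7.16 degrees, less where a joint would pass 70% of its speed; a pose out of reach is approached as far as the arm can. A call with a number of a shift or a turn outside -1 to 1 is refused whole. A call with a gripper value outside its range is refused whole. The fingers move at their own pace and stop on an object; "force" is the grip in N (left out, the last holds). Time passes only in rows, so rows that repeat a pose let the fingers close, or fill a call up. It gives the time, the measured TCP pose, the force and the opening at its end, in the units of the state.
- arm.get_state(): the state, without advancing time (a new reading comes with each control period).
- arm.get_image(name): name is "scene" or "top" or "wrist"; returns the picture (480x640x3 uint8, blue, green, red); there is no depth.
- arm.calibration(name): a dict with "K" (3x3 intrinsics, pixels), "camera_from_world" (4x4, takes a point from world to camera coordinates). Camera axes: x right, y down, z forward; pixel columns grow to the right and rows downward; lengths in m; the calibration is good to about 2 mm. The wrist camera is an equidistant fisheye: a pixel r from the principal point sees the ray r / f radians off the axis. A picture is of the moment at which its call begins: read the wrist's pose just before it. calibration takes no time and is no camera call; for the wrist camera it gives the pose at the moment of the call.
- arm.job_done(): hands the job in, once; it reports no verdict.
Trained networks look in the newest picture that a camera, given by its name, has taken for a name from the list of things; names that differ only in an ending like _2 or _b are one class to them, and where a whole thing is asked for, a point or a joint stands for the part that bears it (a point fixed in the world has none). Each returns a list of dicts, best first, with "p" (0 to 1); they miss things now and then, are a little off and sometimes report something else, mostly with a low value. They report only what shows in the picture. A call takes as long as a camera call.
- arm.recognise(camera, target): "point" ([x, y, z] in m, in world coordinates, good to about 4 mm: the middle of the surface that is visible of it).
The state is a dict: "time_s": time; "qpos": joint angles; "qvel": joint speeds; "joint_torque": joint torques, N m; "position": TCP position; "tool_rot": TCP orientation; "wrist_force": force on the tool from outside, world axes, zero at the start; "wrist_torque": the same for the moment, N m; "finger_gap": finger opening in m.
Only numpy, scipy, OpenCV 4.12 (cv2) and the standard library are available. Lean on these libraries where they do the work, as an engineer would, in place of code of your own. Each camera call takes 0.05 s, during which the arm holds its last target. There are 200 camera calls.

TASK

Reset the batch tally on the starch table: with a closed fingertip, flick the edge of the star-shaped wheel clockwise (seen from above), click by click, until its studded tooth rests in its click at the fixed steel pointer, without running past it. Push the teeth gently and never pinch or lift anything, leave everything else where it stands, and finish clear of it all.

Things in the scene. Friction and masses are not known exactly. Their poses are not given: they have to be found in the camera images.
- tally: tally counter fixed to the table: dark wooden board 15 mm high, own x -90 to +120, y -80 to +80 mm, with star wheel and pointer. Origin at table height under the wheel's axis; own +x points from the axis to the pointer, a steel post 67 mm high at x 90 to 106, y -15 to 15 mm. A steel detent block, 33 mm high, lies under the wheel at x 50 to 70, y -11 to 11 mm; the board is clear elsewhere
- wheel (a joint): turn of the star wheel, rad; grows CLOCKWISE seen from above; 0 = studded tooth at the pointer. A sprung detent gives 8 rests per turn, 0.785 rad apart; it starts 2, 3 or 4 clicks before 0 (-1.57, -2.36 or -3.14). Pushing a tooth takes up to about 3 N; past half a click (0.39 rad) the wheel springs on into the next rest and stays unless pushed on. It turns both ways, no stops
- wheel_axis (a point): point on the wheel's vertical axis, at its top face, 56 mm above the table. White plastic star wheel, 40 to 56 mm above the table: a disc of 88 mm diameter with 8 straight radial teeth, 10 mm wide, ending 70 mm from the axis; at rest one tooth is at the pointer and the others at every 45 degrees from it
- index_tip (a point): outer end, at the top face, of the studded (index) tooth, 70 mm from the axis; it turns with the wheel
- stud (a point): top of the upright dark steel stud that marks the index tooth: 16 mm diameter, 12 mm high above the wheel's top face, on the disc 34 mm from the axis in line with the index tooth; it turns with the wheel
- pointer_tip (a point): inner tip of the fixed steel pointer, 76 mm from the axis, 66 mm above the table
- mug: white ceramic mug, 76 mm diameter, 90 mm high, handle at its +y; origin at the centre of its underside; stands beside the tally; leave alone
- bowl: white plastic bowl, 220 mm diameter, 80 mm high; origin under its centre; leave alone
- pot: stainless pot, 190 mm diameter, 120 mm high; origin under its centre; leave alone
- stirrer: flat bamboo stirrer lying along its own x, 345 mm long, 30 mm wide, 8 mm high; origin at its underside, 150 mm from the handle end; leave alone
- peg_a: loose wooden clothes peg lying along its own x, 75 x 12 x 10 mm; origin under its centre; leave alone
- peg_b: another such peg, lying elsewhere; leave alone
- bottle: white plastic bottle, 64 mm diameter, 190 mm high, upright; origin under its centre; leave alone

How it is judged:
By the outcome, as a careful person would: the job done as asked, in the order asked, and still so for the second after the job is handed in, with the robot touching nothing.
It also fails if it takes over 59 s, if anything falls off the work surface, if the arm or the gripper's body presses on something with over 40 N, if the wrist force passes 120 N, or if a joint passes its speed limit or range.

## Working session

There is one attempt and no reset: what is moved stays moved. The work goes in short steps, Python scripts to look and compute and a tool call to move; the robot and the scene stay as the last step left them, time stands still between calls to the robot, and variables do not carry over. Pictures are saved under pics/ and viewed, about 8 in all and at most 12, crops included, and the job is handed in when it is done.

Besides the shell and the picture viewer there is one more tool, called after "Call:" in YAML: its name, and indented under it one key for each argument. servo_tool: Moves the arm, as the interface text tells. Shift numbers are shares of 80 cm and turn numbers shares of 90 degrees, none past 1 either way. Its arguments: {"type":"object","properties":{"xyz":{"type":"array"},"rotation":{"type":"array"},"fingers":{"type":"array"},"force":{"type":"number"}},"required":["xyz","rotation","fingers"]}

```bash
mkdir -p pics; python3 - <<'E'
from cell import arm
import cv2,numpy as np
s=arm.get_state();print(s['time_s'],s['position'],s['tool_rot'],s['finger_gap'])
a=arm.get_image("scene");b=arm.get_image("top")
cv2.imwrite("pics/scene.png",a);cv2.imwrite("pics/top.png",b)
for c in("top","scene"):
  for t in("tally","wheel_axis","stud","index_tip","pointer_tip","mug","bowl","pot","stirrer","peg_a","bottle"):
    print(c,t,[(np.round(d['point'],3).tolist(),round(d['p'],2)) for d in arm.recognise(c,t)[:2]])
print(arm.get_state()['time_s'])
E
```

```text
0.0 [0.29692773 0.60562962 0.23034359] [ 3.13987900e+00 -1.66609438e-04 -4.55930530e-01] 0.08596272914149389
top tally [([0.577, -0.099, 0.013], 0.79), ([0.571, -0.104, 0.056], 0.56)]
top wheel_axis [([0.575, -0.097, 0.016], 0.79)]
top stud [([0.561, -0.099, 0.055], 0.69), ([0.787, 0.122, 0.005], 0.68)]
top index_tip [([0.566, -0.105, 0.058], 0.76)]
top pointer_tip []
top mug [([0.65, 0.064, 0.022], 0.97)]
top bowl [([0.502, 0.507, 0.032], 0.81)]
top pot [([0.558, -0.488, 0.01], 0.95)]
top stirrer [([0.787, 0.12, 0.007], 0.89)]
top peg_a [([0.531, -0.229, 0.008], 0.62), ([0.55, 0.016, 0.01], 0.56)]
top bottle [([0.704, 0.405, 0.122], 0.67)]
scene tally [([0.609, -0.13, 0.016], 0.6)]
scene wheel_axis [([0.603, -0.129, 0.014], 0.98)]
scene stud [([0.576, -0.115, 0.058], 0.94)]
scene index_tip [([0.58, -0.109, 0.058], 0.83)]
scene pointer_tip [([0.605, -0.133, 0.015], 0.6)]
scene mug [([0.655, 0.048, 0.059], 0.9)]
scene bowl [([0.483, 0.531, 0.058], 0.93)]
scene pot [([0.522, -0.468, 0.059], 0.78)]
scene stirrer [([0.787, 0.088, 0.012], 0.9)]
scene peg_a [([0.543, -0.234, 0.011], 0.69), ([0.554, 0.01, 0.009], 0.41)]
scene bottle [([0.73, 0.395, 0.092], 0.83)]
1.2
```

View pics/top.png

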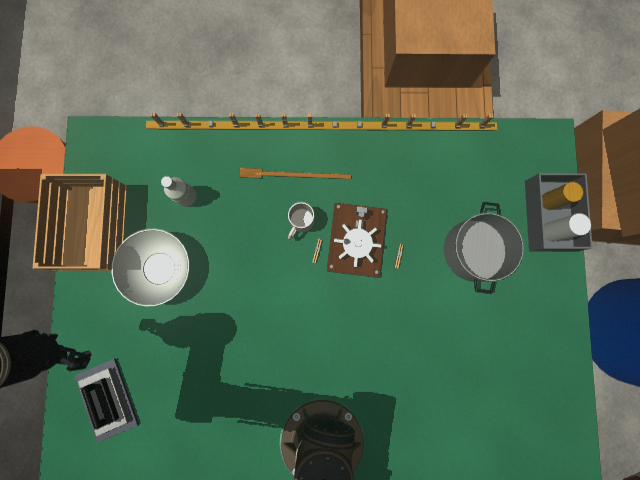

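View pics/scene.png

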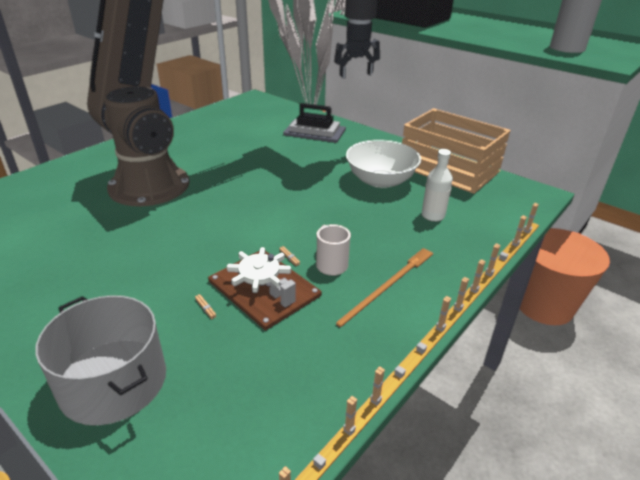

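The top view shows the tally at about pixel (358,242), with the pointer at (361,211) on the far side and the dark stud at (345,241) to the left. That puts the wheel about 2 clicks short. Next I'll measure it precisely.

```bash
cat > h.py <<'E'
from cell import arm
import cv2,numpy as np
from scipy.optimize import least_squares
def proj(c,P):
    k=arm.calibration(c);P=np.atleast_2d(P);T=np.array(k["camera_from_world"])
    q=P@T[:3,:3].T+T[:3,3];K=np.array(k["K"]);q=q@K.T
    return q[:,:2]/q[:,2:]
def tallypts(p,L):
    L=np.asarray(L,float);c,s=np.cos(p[2]),np.sin(p[2])
    return np.c_[p[0]+c*L[:,0]-s*L[:,1],p[1]+s*L[:,0]+c*L[:,1],L[:,2]]
E
python3 - <<'E'
from h import *
im=cv2.imread("pics/top.png")
x0,y0,x1,y1=315,190,405,290
c=im[y0:y1,x0:x1]; hsv=cv2.cvtColor(c,cv2.COLOR_BGR2HSV)
green=((hsv[...,0]>50)&(hsv[...,0]<95)&(hsv[...,1]>80))
m=(~green).astype(np.uint8); n,l,st,ce=cv2.connectedComponentsWithStats(m)
i=1+np.argmax(st[1:,4]); print(st[i])
w=((l==i)&(hsv[...,2]>150)&(hsv[...,1]<60)).astype(np.uint8)
n2,l2,s2,c2=cv2.connectedComponentsWithStats(w);j=1+np.argmax(s2[1:,4]);wc=c2[j]+[x0,y0];print("wheel",wc,s2[j])
# Fit board silhouette: brown mask vs projected polygon (z 0.015)
brown=(((hsv[...,0]<20)|(hsv[...,0]>170))&(hsv[...,1]>80)).astype(np.uint8)
cnt=max(cv2.findContours(cv2.morphologyEx(brown,cv2.MORPH_CLOSE,np.ones((9,9))),0,1)[0],key=cv2.contourArea)
box=cv2.boxPoints(cv2.minAreaRect(cnt))+[x0,y0];print("box",box.tolist())
k=arm.calibration("top");print(np.round(k["camera_from_world"],3).tolist(),k["K"])
B=[[-.09,-.08,.015],[-.09,.08,.015],[.12,.08,.015],[.12,-.08,.015]]
def res(p):
    q=proj("top",tallypts(p,B));d=np.linalg.norm(q[:,None]-box[None],axis=2)
    a=(q-box[d.argmin(1)]).ravel()
    return np.r_[a]
r=least_squares(res,[.572,-.105,0.0]);print("board fit",r.x,r.fun.round(1))
def res2(p): return (proj("top",[[p[0],p[1],.056]])-wc).ravel()
a=least_squares(res2,[.57,-.1]);print("axis",a.x)
p=np.r_[a.x,r.x[2]]
v=cv2.resize(im[y0:y1,x0:x1],None,fx=6,fy=6,interpolation=cv2.INTER_CUBIC)
ang=np.arange(8)*np.pi/4
L=[[.07*np.cos(t),.07*np.sin(t),.056] for t in ang]+[[0,0,.056],[.076,0,.066],[0,.034,.068]]+B
for q in proj("top",tallypts(p,L)): cv2.circle(v,tuple(int(z) for z in (q-[x0,y0]+.5)*6),3,(0,0,255),-1)
cv2.imwrite("pics/c1.png",v)
E
```

```text
[  12   13   60   75 3706]
wheel [357.55467869 242.58173619] [ 19  30  47  47 887]
box [[326.630521774292, 270.5036315917969], [334.6992702484131, 202.7261085510254], [387.02906036376953, 208.95584106445312], [378.96031188964844, 276.7333679199219]]
[[0.0, -1.0, 0.012, 0.002], [-0.991, -0.002, -0.133, 0.603], [0.133, -0.012, -0.991, 1.294], [0.0, 0.0, 0.0, 1.0]] [[450.87873649   0.         321.52417286]
 [  0.         450.87873649 231.33160721]
 [  0.           0.           1.        ]]
board fit [ 0.56730315 -0.10190628 -0.12404123] [ 0.6  0.7 -0.4  0.2 -0.  -0.7 -0.1 -0.3]
axis [ 0.56799152 -0.10194615]
```

View pics/c1.png

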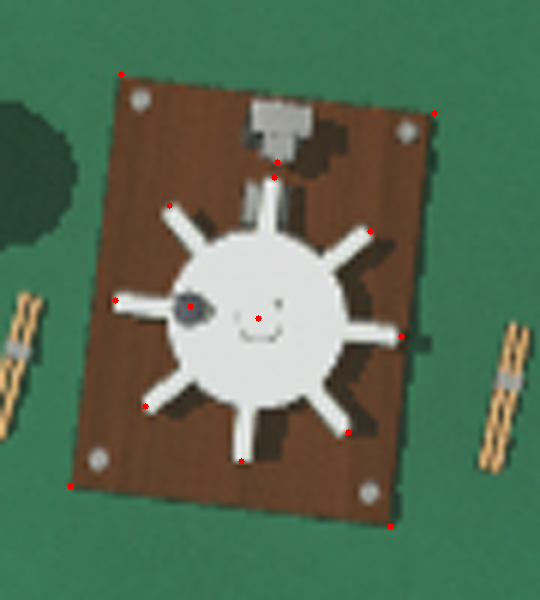

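The fit is good: the axis is at (0.568,-0.102), tally yaw is -0.124, and the studded tooth is at own +y, so 2 clicks are needed. I'll push the near-side tooth (own 180°) toward own +y.

```bash
cat > goto.py <<'E'
import sys
from h import *
from scipy.spatial.transform import Rotation as R
# args: own-frame x y (mm), world z (mm)
p=[.568,-.102,-.124]
lx,ly,z=[float(a)/1000 for a in sys.argv[1:4]]
t=tallypts(p,[[lx,ly,z]])[0]; s=arm.get_state()
M=R.from_euler('xyz',s['tool_rot']); G=R.from_euler('xyz',[np.pi,0,-.124-np.pi/2])
d=M.inv().apply(t-s['position'])
print("t",s['time_s'],"pos",np.round(s['position'],4),"target",t.round(4),"F",np.round(s['wrist_force'],1),"gap",round(s['finger_gap'],4))
print("xyz",(d/.8).round(4),"rot",((M.inv()*G).as_rotvec()/(np.pi/2)).round(4))
E
python3 goto.py -105 -28 231
```

```text
t 1.2 pos [0.2971 0.6061 0.2313] target [ 0.4603 -0.1168  0.231 ] F [-0.4 -0.9  0.6] gap 0.0852
xyz [5.809e-01 7.215e-01 4.000e-04] rot [-0.     -0.      0.7888]
```

Call:
servo_tool:
  xyz:
    - [0.58, 0.72, 0]
    - [0.58, 0.72, 0]
    - [0.58, 0.72, 0]
    - [0.58, 0.72, 0]
    - [0.58, 0.72, 0]
  rotation:
    - [0, 0, 0.79]
    - [0, 0, 0.79]
    - [0, 0, 0.79]
    - [0, 0, 0.79]
    - [0, 0, 0.79]
  fingers: [-1, -1, -1, -1, -1]
  force: 20

```text
time_s: 1.62
position: [0.3431, 0.4009, 0.2313]
tool_rot: [-3.141, 0.0, -1.087]
wrist_force: [-0.3, -0.3, 0.2]
finger_gap: 0.0256
```

```bash
python3 goto.py -105 -28 231
```

```text
t 1.6167 pos [0.3431 0.4009 0.2313] target [ 0.4603 -0.1168  0.231 ] F [-0.3 -0.3  0.2] gap 0.0256
xyz [6.410e-01 1.716e-01 3.000e-04] rot [-1.000e-04  1.000e-04  3.872e-01]
```

Call:
servo_tool:
  xyz:
    - [0.641, 0.172, 0]
    - [0.641, 0.172, 0]
    - [0.641, 0.172, 0]
    - [0.641, 0.172, 0]
    - [0.641, 0.172, 0]
  rotation:
    - [0, 0, 0.387]
    - [0, 0, 0.387]
    - [0, 0, 0.387]
    - [0, 0, 0.387]
    - [0, 0, 0.387]
  fingers: [-1, -1, -1, -1, -1]

```text
time_s: 2.03
position: [0.3887, 0.1977, 0.2317]
tool_rot: [-3.141, 0.001, -1.7]
wrist_force: [1.9, -0.9, 0.6]
finger_gap: -0.0005
```

```bash
python3 goto.py -105 -28 231
```

```text
t 2.0333 pos [0.3887 0.1977 0.2317] target [ 0.4603 -0.1168  0.231 ] F [ 1.9 -0.9  0.6] gap -0.0005
xyz [ 0.3784 -0.1395  0.0006] rot [-0.0005  0.0007 -0.0034]
```

Call:
servo_tool:
  xyz:
    - [0.378, -0.14, 0]
    - [0.378, -0.14, 0]
    - [0.378, -0.14, 0]
    - [0.378, -0.14, 0]
    - [0.378, -0.14, 0]
  rotation:
    - [0, 0, -0.003]
    - [0, 0, -0.003]
    - [0, 0, -0.003]
    - [0, 0, -0.003]
    - [0, 0, -0.003]
  fingers: [-1, -1, -1, -1, -1]

```text
time_s: 2.45
position: [0.435, -0.0055, 0.232]
tool_rot: [-3.139, 0.002, -1.695]
wrist_force: [1.1, 0.5, 0.1]
finger_gap: -0.0
```

```bash
python3 goto.py -105 -28 120
```

```text
t 2.45 pos [ 0.435  -0.0055  0.232 ] target [ 0.4603 -0.1168  0.12  ] F [1.1 0.5 0.1] gap -0.0
xyz [ 0.1345 -0.0483  0.1399] rot [-0.0015  0.0013  0.    ]
```

Call:
servo_tool:
  xyz:
    - [0.045, -0.016, 0.04]
    - [0.09, -0.032, 0.08]
    - [0.12, -0.043, 0.12]
    - [0.134, -0.048, 0.14]
    - [0.134, -0.048, 0.14]
  rotation:
    - [-0.001, 0.001, 0]
    - [-0.001, 0.001, 0]
    - [-0.001, 0.001, 0]
    - [-0.001, 0.001, 0]
    - [-0.001, 0.001, 0]
  fingers: [-1, -1, -1, -1, -1]

```text
time_s: 2.87
position: [0.4572, -0.1194, 0.1148]
tool_rot: [3.134, -0.001, -1.699]
wrist_force: [-0.9, -0.3, -0.2]
finger_gap: -0.0002
```

```bash
python3 goto.py -105 -28 43
```

```text
t 2.8667 pos [ 0.4572 -0.1194  0.1148] target [ 0.4603 -0.1168  0.043 ] F [-0.9 -0.3 -0.2] gap -0.0002
xyz [-0.0038 -0.0041  0.0897] rot [ 0.0047 -0.0006 -0.0026]
```

Call:
servo_tool:
  xyz:
    - [-0.002, -0.002, 0.03]
    - [-0.004, -0.004, 0.06]
    - [-0.004, -0.004, 0.085]
    - [-0.004, -0.004, 0.09]
    - [-0.004, -0.004, 0.09]
  rotation:
    - [0.004, 0, -0.003]
    - [0.004, 0, -0.003]
    - [0.004, 0, -0.003]
    - [0.004, 0, -0.003]
    - [0.004, 0, -0.003]
  fingers: [-1, -1, -1, -1, -1]

```text
time_s: 3.28
position: [0.4597, -0.1165, 0.0422]
tool_rot: [3.138, -0.002, -1.694]
wrist_force: [0.4, -0.2, 1.2]
finger_gap: -0.0
```

```bash
python3 goto.py -105 -28 43; python3 goto.py -66 -28 43;python3 -c "
from h import *
cv2.imwrite('pics/w1.png',arm.get_image('wrist'));print(arm.get_state()['time_s'])"
```

```text
t 3.2833 pos [ 0.4597 -0.1165  0.0422] target [ 0.4603 -0.1168  0.043 ] F [ 0.4 -0.2  1.2] gap -0.0
xyz [ 0.0003 -0.0009 -0.001 ] rot [ 0.0021 -0.0011  0.0007]
t 3.2833 pos [ 0.4597 -0.1165  0.0422] target [ 0.499  -0.1216  0.043 ] F [ 0.4 -0.2  1.2] gap -0.0
xyz [ 0.0003 -0.0496 -0.0011] rot [ 0.0021 -0.0011  0.0007]
3.3333
```

View pics/w1.png

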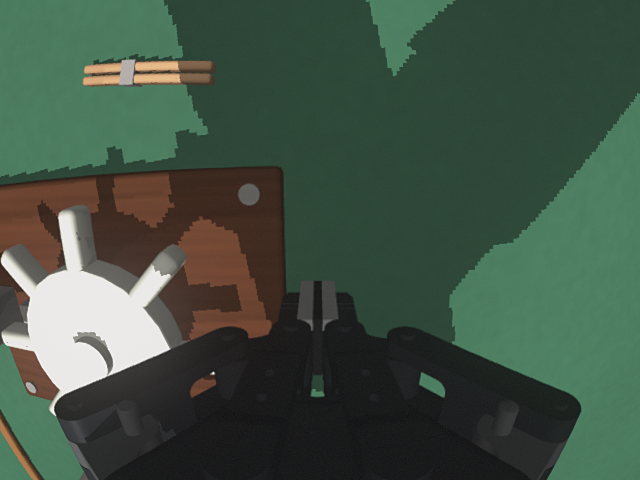

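The wrist view shows the closed tips at (318,290), just outside the board edge, with the wheel to the left. The tooth gap is free. The linkage is wide along the radial direction but sits well above the wheel. I'll move in radially.

Call:
servo_tool:
  xyz:
    - [0, -0.013, -0.001]
    - [0, -0.026, -0.001]
    - [0, -0.039, -0.001]
    - [0, -0.051, -0.001]
    - [0, -0.051, -0.001]
  rotation:
    - [0.002, -0.001, 0]
    - [0.002, -0.001, 0]
    - [0.002, -0.001, 0]
    - [0.002, -0.001, 0]
    - [0.002, -0.001, 0]
  fingers: [-1, -1, -1, -1, -1]

```text
time_s: 3.75
position: [0.5041, -0.1215, 0.0446]
tool_rot: [-3.137, 0.0, -1.693]
wrist_force: [0.7, 1.0, 0.5]
finger_gap: -0.0004
```

```bash
python3 goto.py -64 -28 43; python3 goto.py -64 22 43
```

```text
t 3.75 pos [ 0.5041 -0.1215  0.0446] target [ 0.501  -0.1219  0.043 ] F [0.7 1.  0.5] gap -0.0004
xyz [0.0009 0.0038 0.002 ] rot [-0.0027  0.0003  0.0011]
t 3.75 pos [ 0.5041 -0.1215  0.0446] target [ 0.5072 -0.0723  0.043 ] F [0.7 1.  0.5] gap -0.0004
xyz [-0.0616  0.0037  0.0021] rot [-0.0027  0.0003  0.0011]
```

Call:
servo_tool:
  xyz:
    - [-0.006, 0.0035, 0.002]
    - [-0.012, 0.0035, 0.002]
    - [-0.018, 0.0035, 0.002]
    - [-0.024, 0.0035, 0.002]
    - [-0.03, 0.0035, 0.002]
  rotation:
    - [-0.002, 0, 0.001]
    - [-0.002, 0, 0.001]
    - [-0.002, 0, 0.001]
    - [-0.002, 0, 0.001]
    - [-0.002, 0, 0.001]
  fingers: [-1, -1, -1, -1, -1]

```text
time_s: 4.17
position: [0.504, -0.0969, 0.043]
tool_rot: [-3.141, 0.0, -1.695]
wrist_force: [0.3, -1.4, -0.6]
finger_gap: -0.0002
```

```bash
python3 goto.py -64 22 43
```

```text
t 4.1667 pos [ 0.504  -0.0969  0.043 ] target [ 0.5072 -0.0723  0.043 ] F [ 0.3 -1.4 -0.6] gap -0.0002
xyz [-0.0311 -0.0002  0.    ] rot [-0.0005  0.0001  0.0002]
```

Call:
servo_tool:
  xyz:
    - [-0.006, 0, 0]
    - [-0.012, 0, 0]
    - [-0.018, 0, 0]
    - [-0.024, 0, 0]
    - [-0.031, 0, 0]
  rotation:
    - [0, 0, 0]
    - [0, 0, 0]
    - [0, 0, 0]
    - [0, 0, 0]
    - [0, 0, 0]
  fingers: [-1, -1, -1, -1, -1]

```text
time_s: 4.58
position: [0.5071, -0.0717, 0.0431]
tool_rot: [-3.141, 0.0, -1.694]
wrist_force: [0.4, -0.3, -0.8]
finger_gap: 0.0003
```

```bash
python3 goto.py -105 22 43; python3 -c "
from h import *
a=arm.get_image('scene')[230:350,190:340];b=arm.get_image('wrist')
cv2.imwrite('pics/p1.png',np.hstack([cv2.resize(a,(400,320),interpolation=2),cv2.resize(b,(400,320))]))"
```

```text
t 4.5833 pos [ 0.5071 -0.0717  0.0431] target [ 0.4665 -0.0672  0.043 ] F [ 0.4 -0.3 -0.8] gap 0.0003
xyz [0.0007 0.051  0.    ] rot [-0.0006  0.0002  0.0002]
```

View pics/p1.png

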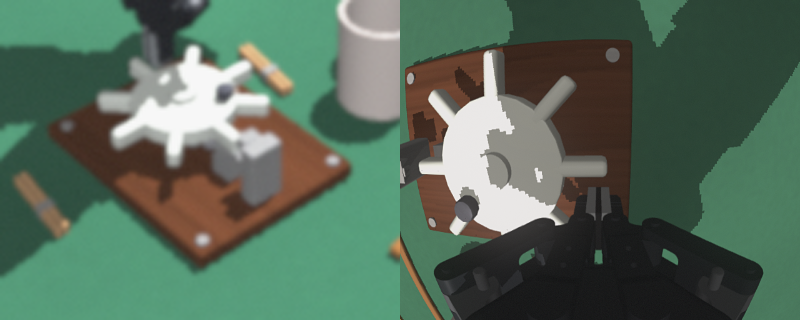

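The first click landed: in the wrist view the stud at (463,208) is one tooth short of the pointer at (410,160). I'll retract radially and repeat.

Call:
servo_tool:
  xyz:
    - [0, 0.013, 0]
    - [0, 0.026, 0]
    - [0, 0.039, 0]
    - [0, 0.051, 0]
    - [0, 0.051, 0]
  rotation:
    - [0, 0, 0]
    - [0, 0, 0]
    - [0, 0, 0]
    - [0, 0, 0]
    - [0, 0, 0]
  fingers: [-1, -1, -1, -1, -1]

```text
time_s: 5.1
position: [0.464, -0.0666, 0.043]
tool_rot: [3.141, 0.0, -1.694]
wrist_force: [-0.7, -0.3, -0.5]
finger_gap: 0.0001
```

```bash
python3 goto.py -105 -28 43
```

```text
t 5.1 pos [ 0.464  -0.0666  0.043 ] target [ 0.4603 -0.1168  0.043 ] F [-0.7 -0.3 -0.5] gap 0.0001
xyz [ 0.0628 -0.0031 -0.    ] rot [0.0001 0.0002 0.0005]
```

Call:
servo_tool:
  xyz:
    - [0.016, -0.003, 0]
    - [0.032, -0.003, 0]
    - [0.048, -0.003, 0]
    - [0.063, -0.003, 0]
    - [0.063, -0.003, 0]
  rotation:
    - [0, 0, 0]
    - [0, 0, 0]
    - [0, 0, 0]
    - [0, 0, 0]
    - [0, 0, 0]
  fingers: [-1, -1, -1, -1, -1]

```text
time_s: 5.52
position: [0.4599, -0.1182, 0.0431]
tool_rot: [3.141, 0.0, -1.695]
wrist_force: [-0.3, 0.1, 0.7]
finger_gap: -0.0003
```

```bash
python3 goto.py -64 -28 43
```

```text
t 5.5167 pos [ 0.4599 -0.1182  0.0431] target [ 0.501  -0.1219  0.043 ] F [-0.3  0.1  0.7] gap -0.0003
xyz [-0.0018 -0.0516  0.0001] rot [ 0.0001  0.0002 -0.0002]
```

Call:
servo_tool:
  xyz:
    - [-0.002, -0.013, 0]
    - [-0.002, -0.026, 0]
    - [-0.002, -0.039, 0]
    - [-0.002, -0.05, 0]
    - [-0.002, -0.05, 0]
  rotation:
    - [0, 0, 0]
    - [0, 0, 0]
    - [0, 0, 0]
    - [0, 0, 0]
    - [0, 0, 0]
  fingers: [-1, -1, -1, -1, -1]

```text
time_s: 5.93
position: [0.5024, -0.1213, 0.043]
tool_rot: [-3.141, 0.0, -1.694]
wrist_force: [0.0, 0.3, 1.0]
finger_gap: 0.0
```

```bash
python3 goto.py -64 22 43
```

```text
t 5.9333 pos [ 0.5024 -0.1213  0.043 ] target [ 0.5072 -0.0723  0.043 ] F [0.  0.3 1. ] gap 0.0
xyz [-0.0616  0.0016  0.    ] rot [-0.0006  0.0001  0.0003]
```

Call:
servo_tool:
  xyz:
    - [-0.006, 0.0015, 0]
    - [-0.012, 0.0015, 0]
    - [-0.018, 0.0015, 0]
    - [-0.024, 0.0015, 0]
    - [-0.03, 0.0015, 0]
  rotation:
    - [0, 0, 0]
    - [0, 0, 0]
    - [0, 0, 0]
    - [0, 0, 0]
    - [0, 0, 0]
  fingers: [-1, -1, -1, -1, -1]

```text
time_s: 6.35
position: [0.5039, -0.0968, 0.043]
tool_rot: [-3.141, -0.0, -1.694]
wrist_force: [0.9, -1.7, 0.1]
finger_gap: -0.0002
```

```bash
python3 goto.py -64 22 43
```

```text
t 6.35 pos [ 0.5039 -0.0968  0.043 ] target [ 0.5072 -0.0723  0.043 ] F [ 0.9 -1.7  0.1] gap -0.0002
xyz [-0.031  -0.0003  0.0001] rot [-0.0006 -0.      0.0005]
```

Call:
servo_tool:
  xyz:
    - [-0.006, 0, 0]
    - [-0.012, 0, 0]
    - [-0.018, 0, 0]
    - [-0.024, 0, 0]
    - [-0.031, 0, 0]
  rotation:
    - [0, 0, 0]
    - [0, 0, 0]
    - [0, 0, 0]
    - [0, 0, 0]
    - [0, 0, 0]
  fingers: [-1, -1, -1, -1, -1]

```text
time_s: 6.77
position: [0.507, -0.0716, 0.0431]
tool_rot: [-3.141, 0.0, -1.694]
wrist_force: [0.9, 0.4, -0.7]
finger_gap: 0.0002
```

Call:
servo_tool:
  xyz:
    - [0, 0.013, 0]
    - [0, 0.026, 0]
    - [0, 0.039, 0]
    - [0, 0.051, 0]
    - [0, 0.055, 0]
  rotation:
    - [0, 0, 0]
    - [0, 0, 0]
    - [0, 0, 0]
    - [0, 0, 0]
    - [0, 0, 0]
  fingers: [-1, -1, -1, -1, -1]

```text
time_s: 7.18
position: [0.461, -0.0664, 0.0431]
tool_rot: [-3.142, 0.0, -1.694]
wrist_force: [0.9, -0.6, -0.6]
finger_gap: -0.0001
```

Call:
servo_tool:
  xyz:
    - [0, 0, -0.04]
    - [0, 0, -0.09]
    - [0, 0, -0.14]
    - [0, 0, -0.19]
    - [0, 0, -0.23]
  rotation:
    - [0, 0, 0]
    - [0, 0, 0]
    - [0, 0, 0]
    - [0, 0, 0]
    - [0, 0, 0]
  fingers: [-1, -1, -1, -1, -1]

```text
time_s: 7.6
position: [0.461, -0.0666, 0.2306]
tool_rot: [-3.139, 0.001, -1.694]
wrist_force: [1.3, -0.1, -0.2]
finger_gap: 0.0001
```

Call:
servo_tool:
  xyz:
    - [-0.04, 0, 0]
    - [-0.09, 0, 0]
    - [-0.14, 0, 0]
    - [-0.19, 0, 0]
    - [-0.22, 0, 0]
  rotation:
    - [0, 0, 0]
    - [0, 0, 0]
    - [0, 0, 0]
    - [0, 0, 0]
    - [0, 0, 0]
  fingers: [-1, -1, -1, -1, -1]

```text
time_s: 8.02
position: [0.4828, 0.1108, 0.2311]
tool_rot: [-3.137, 0.002, -1.693]
wrist_force: [1.1, -0.4, 0.4]
finger_gap: -0.0003
```

```bash
python3 -c "
from h import *
a=arm.get_image('scene')[230:350,190:340];b=arm.get_image('top');cv2.imwrite('pics/top2.png',b)
p=[.568,-.102,-.124]
v=cv2.resize(b[190:290,315:405],(360,400),interpolation=2)
for q in proj('top',tallypts(p,[[.07,0,.056],[.034,0,.068],[.076,0,.066]])): cv2.circle(v,tuple(int(z) for z in (q-[315,190]+.5)*4),2,(0,0,255),-1)
o=np.hstack([cv2.resize(a,(420,400),interpolation=2),v]);cv2.imwrite('pics/p2.png',o)
d=cv2.absdiff(b,cv2.imread('pics/top.png')).max(2)
for t in ('mug','peg_a','stirrer','stud'): print(t,[(np.round(r['point'],3).tolist(),round(r['p'],2)) for r in arm.recognise('top',t)[:2]])
print(arm.get_state()['time_s'],arm.get_state()['position'],arm.get_state()['wrist_force'])"
```

```text
mug [([0.65, 0.062, 0.022], 0.72)]
peg_a []
stirrer [([0.787, 0.12, 0.006], 0.58)]
stud [([0.565, -0.098, 0.056], 0.55)]
8.3167 [0.48230291 0.10734926 0.23061403] [-0.73439564 -0.60745147  0.00945735]
```

View pics/p2.png

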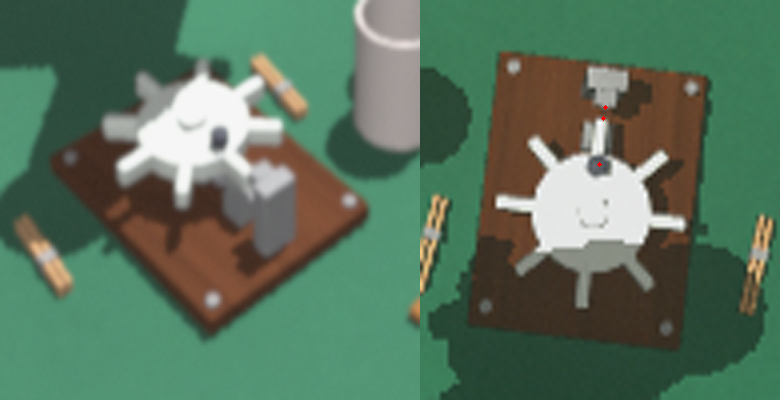

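The stud at crop pixel (599,165) is on the axis-to-pointer line and matches the predicted point. The tooth rests at the pointer, and both pegs and the mug are undisturbed.

```bash
python3 -c "
from cell import arm
print(arm.job_done())"
```

```text
the job is handed in; nothing more can be done
None
```

The tally is reset and the job is handed in. I flicked the wheel clockwise two clicks with the closed fingertip, one tooth push per click. After each push I backed out radially, and at the end I raised the arm clear, to about 0.23 m.

- **Wheel:** the final top and scene pictures show the studded tooth at the steel pointer. The stud sits on the point predicted for a wheel angle of 0, and the wheel did not run past it.
- **Forces and time:** the wrist readings stayed at about 2 N or less. The robot clock read about 8.3 s at the last check.
- **Other things:** the networks put the mug and the stirrer where they were at the start, within 2 mm. They did not find the pegs in the last picture, but both lie at their original places by eye. I did not measure the bowl, pot and bottle again; my path stayed clear of them.
- **Disagreement:** the network's stud position in the top view was poor in both pictures, giving a point near the wheel's centre. I relied on the picture and the calibrated projection instead.

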